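Load the marking carousel and index it

TASK

Take the goblet-shaped wooden shaker that stands loose on the bench, set it upright and fully home in the one empty pocket of the carousel, and let go of it. Then turn the carousel one click clockwise (seen from above), so that the new shaker stands in front of the marking head; the other shakers stay seated in their pockets, and the other things on the bench stay where they are.

Things in the scene. Friction and masses are not known exactly. Their poses are not given: they have to be found in the camera images.
- shaker: the shaker to load: a turned wooden goblet shaker (a little goblet drum shape), 80 tall, about 90 g (the foot is weighted), standing upright on the bench by itself. Straight foot 38 in diameter up to height 24, narrow waist 24 in diameter at height 34 to 40, straight bowl 40 in diameter from height 50 to the flat top at 80. Origin at the centre of its underside, z up; its yaw means nothing (mm)
- handle (a point): grip point of the wheel's black handle, on the wheel's axis, 143 above the bench. The handle is a bar 60 long (along this point's y), 14 thick (x) and 28 high (127 to 155 above the bench) on a round post 32 in diameter. The point turns with the wheel: z up, empty pocket on its -x side; at the start within 22 degrees of the world's axes (mm)
- pocket0 (a point): centre of the floor of the one empty pocket, 57 above the bench, on the wheel's robot side, one click anticlockwise of the marking head. Each pocket is a cup, rim 82 above the bench, inner diameter 46 at the rim tapering to 41 at the floor, wall 2.5. The pockets on either side are full, 85 away (centre to centre). Moves with the wheel (mm)
- wheel (a joint): turning of the wheel, rad; 0 at the start, grows clockwise seen from above. It has six sprung click positions, one every 1.047 rad (60 degrees); the spring pulls it into the nearest one when let go (up to about 0.08 N m has to be overcome between clicks)
- carousel: fixed base of the carousel, origin on the wheel's axis at bench height, axes at the start those of handle. On it, outside the wheel, 120 degrees anticlockwise from its x axis, stands the marking head: a grey finned box 85 x 70 x 75, short dark barrel pointing at the axis; barrel tip 132, back 260 from the axis, top 146 above the bench (mm)
- done1: a shaker of the same shape, already standing in pocket 1 (number 1 clockwise from the empty one, in front of the marking head at the start), underside 57 above the bench, top at 137 (mm)
- done2: a shaker of the same shape, already standing in pocket 2 (number 2 clockwise from the empty one), underside 57 above the bench, top at 137 (mm)
- done3: a shaker of the same shape, already standing in pocket 3 (number 3 clockwise from the empty one), underside 57 above the bench, top at 137 (mm)
- done4: a shaker of the same shape, already standing in pocket 4 (number 4 clockwise from the empty one), underside 57 above the bench, top at 137 (mm)
- done5: a shaker of the same shape, already standing in pocket 5 (number 5 clockwise from the empty one), underside 57 above the bench, top at 137 (mm)
- pocket1 (a point): centre of the floor of pocket 1, 57 above the bench; moves with the wheel (mm)
- pocket2 (a point): centre of the floor of pocket 2, 57 above the bench; moves with the wheel (mm)
- pocket3 (a point): centre of the floor of pocket 3, 57 above the bench; moves with the wheel (mm)
- pocket4 (a point): centre of the floor of pocket 4, 57 above the bench; moves with the wheel (mm)
- pocket5 (a point): centre of the floor of pocket 5, 57 above the bench; moves with the wheel (mm)
- blank: bystander: plain wooden cylinder, 40 in diameter, 75 tall; origin at the centre of its underside (mm)
- jar: bystander: amber glass jar, 48 in diameter, 70 tall; origin at the centre of its underside (mm)
- drum: bystander: dark wooden drum shell, 90 in diameter, 150 tall; origin at the centre of its underside (mm)
- hoop: bystander: steel hoop lying flat, 94 in diameter, 12 high (mm)
- brush: bystander: brush lying on the bench between robot and carousel
- driver: bystander: screwdriver lying beyond the carousel
- wheel_mid (a point): centre of the wheel's top face, 54 above the bench, axes as handle. The wheel is a flat round aluminium plate 230 in diameter with six equal round cups (pockets) on a circle of radius 85, 60 degrees apart; the round grey housing under it is fixed, 236 across (mm)
Not all that is in view belongs to the job. Leave any purple look-alike of the done5 alone. What is shaped like the done1 but purple is not meant.

How it is judged:
By the outcome, as a careful person would: the job done as asked, in the order asked, and still so for the second after the job is handed in, with the robot touching nothing.
It also fails if it takes over 58 s, if anything falls off the work surface, if the arm or the gripper's body presses on something with over 40 N, if the wrist force passes 120 N, or if a joint passes its speed limit or range.

ROBOT

A 6-joint arm with a two-finger parallel gripper is mounted at the origin on the work surface. World frame = base frame: x ahead of the robot, y to its left, z up, the work surface at z = 0. Lengths are in mm, angles in rad, forces in N, time in s.
With the tool pointing down it reaches from about 275 to 1000 mm from the base axis. Payload 8.4 kg.
Tool frame: the origin (TCP) lies midway between the tips of the shut fingers; the grasp point (between the pads) lies grip_depth behind it (grip_depth is the distance from the TCP to the grasp point, in mm); z points along the fingers, y is the line along which they close (so a half turn about z gives the same grasp; the last joint's range is limited). The gripper opens to 85 mm and grips with 20 to 120 N. Pads are 22 mm wide; open, the fingers measure 114 mm over their backs; the gripper's body (76 mm by 85 mm) begins 54 mm behind the grasp point. The pads swing forward as they close: fully open they stand 13 mm farther back than shut.
Start: joints at [-1.283, 0.353, 1.633, -0, 1.155, -0.002], TCP at [178.599, -598.941, 231.281] pointing down, gripper open.
Joint ranges: [-2.63, 2.63], [-0.92, 2.1], [0.06, 2.66], [-1.3, 4.44], [0, 2.69], [-3.02, 3.02]. Speed limits (rad/s): [2.22, 2.22, 2.79, 3.14, 3.14, 3.14].

INTERFACE

Orientations are given as [roll, pitch, yaw] about the fixed x, y, z axes, in that order (R = Rz(yaw) Ry(pitch) Rx(roll)).
In Python, from rig import * gives the robot as it stands.
- The arm moves only by the shell command python3 -m creep 'ROWS' [FORCE]. ROWS is JSON, a list of rows, each an object of numbers: "x", "y", "z": the shift along the tool's x, y, z in mm; "rx", "ry", "rz": the turn, a rotation vector about the tool's x, y, z in rad; "hand": the finger opening in mm, from 0 to 85.4. A call has 1 to 20 rows; each row shifts and turns the commanded pose from where the row before left it, along the tool's axes as they then stand; what a row does not reach is not made up. A row lasts 1/8 s, in which the tool goes at most 62.5 mm and 10.7 degrees, less where a joint would pass 70% of its speed; a pose out of reach is approached as far as the arm can. A call with a gripper value outside its range is refused whole. The fingers move at their own pace and stop on an object; FORCE is the grip in N (left out, the last holds). Time passes only in rows, so rows that do not move let the fingers close. It gives the time, the measured TCP pose, the force, the opening and the grip force at its end, in the units of the state.
- sense(): the state, without advancing time (a new reading comes with each control period).
- grab_frame(name): name is "scene" or "top"; returns the picture (400x640x3 uint8, red, green, blue); there is no depth.
- get_calibration(name): a dict with "K" (3x3 intrinsics, pixels), "R" (3x3) and "t" (3): a world point X has camera coordinates R X + t. Camera axes: x right, y down, z forward; pixel columns grow to the right and rows downward; lengths in mm; the calibration is good to about 2 mm. A picture is of the moment at which its call begins. get_calibration takes no time and is no camera call.
- sign_off(): hands the job in; it is judged then, once.
The state is a dict: "clock": time; "qpos": joint angles; "qvel": joint speeds; "joint_efforts": joint torques, N m; "eef_pos": TCP position; "tcp_rot": TCP orientation; "contact_force": force on the tool from outside, world axes, zero at the start; "wrist_torque": the same for the moment, N m; "opening": opening from 0.0 (shut) to 1.0 (fully open); "grasp_force": force on a finger pad.
Only numpy, scipy, OpenCV 4.12 (cv2) and the standard library are available. Lean on these libraries where they do the work, as an engineer would, in place of code of your own. Each camera call takes 0.05 s, during which the arm holds its last target. There are 200 camera calls.

## Working session

There is one attempt and no reset: what is moved stays moved. The work goes in short steps, Python scripts to look and compute and a shell command to move; the robot and the scene stay as the last step left them, time stands still between calls to the robot, and variables do not carry over. Pictures are saved under pics/ and viewed, at most 10 in all, crops included, and the job is handed in when it is done.

```bash
mkdir -p pics; ls; python3 - <<'E'
from rig import *
import cv2,numpy as np
for n in("scene","top"):
    cv2.imwrite(f"pics/{n}0.png",grab_frame(n)[:,:,::-1]); c=get_calibration(n); print(n,np.round(c["K"],1).tolist(),np.round(c["R"],3).tolist(),np.round(c["t"]).tolist())
s=sense();print(s)
E
```

```text
pics
scene [[481.1, 0.0, 318.5], [0.0, 481.1, 196.2], [0.0, 0.0, 1.0]] [[-0.09, 0.996, 0.001], [0.741, 0.067, -0.669], [-0.666, -0.059, -0.744]] [98.0, -348.0, 1789.0]
top [[449.6, 0.0, 316.9], [0.0, 449.6, 190.5], [0.0, 0.0, 1.0]] [[-0.028, -0.999, 0.017], [-0.998, 0.026, -0.061], [0.06, -0.019, -0.998]] [-33.0, 550.0, 1512.0]
{'clock': 0.1, 'qpos': array([-1.28337122e+00,  3.53555263e-01,  1.63407046e+00, -3.85545155e-05,
        1.15520987e+00, -2.40215941e-03]), 'qvel': array([ 0.00067373,  0.000906  , -0.00246676,  0.00042283,  0.00100943,
       -0.00058177]), 'joint_efforts': array([ 2.60243824e-04, -6.06354976e+01, -3.42819679e+01,  2.04764137e-05,
        3.94951261e-03, -1.45006260e-05]), 'eef_pos': array([ 178.48028586, -598.51926004,  230.64693925]), 'tcp_rot': array([-3.14034963e+00,  3.22675354e-05,  2.89842873e-01]), 'contact_force': array([-0.65790032, -0.10663653, -0.63317764]), 'wrist_torque': array([-0.002553  , -0.01363559,  0.01933473]), 'grasp_force': 0.0, 'opening': 0.9980132232092075}
```

View pics/scene0.png

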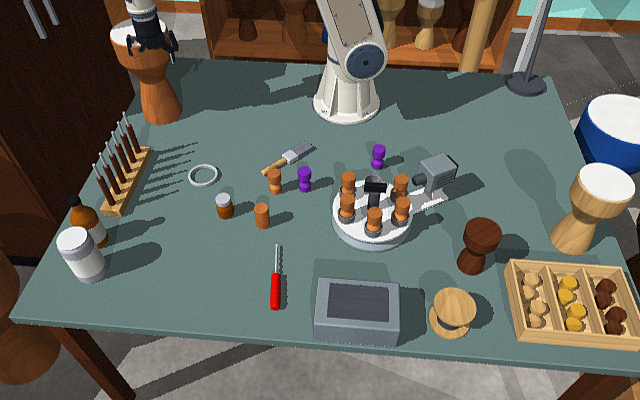

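View pics/top0.png

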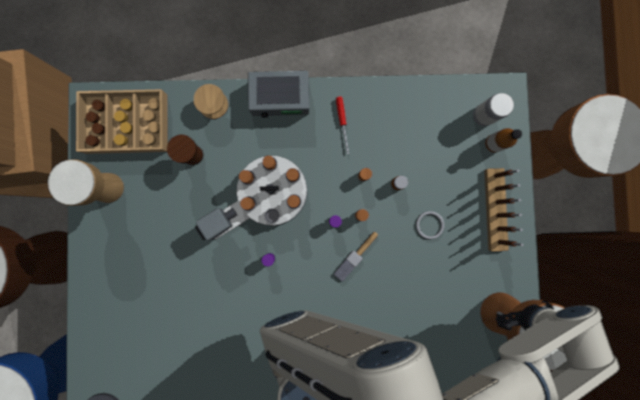

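The loose goblet candidates are the orange goblet at scene (275,180) / top (362,215), purple goblets at scene (305,180) and (378,157), and the plain cylinder at scene (262,215). The orange goblet fits: wooden colour, waisted and loose. I'll confirm it in one crop and measure.

```bash
cat > h.py <<'E'
from rig import *
import cv2,numpy as np
def ray(n,u,v,z):
    c=get_calibration(n);K,R,t=map(np.array,(c["K"],c["R"],c["t"]))
    o=-R.T@t; d=R.T@np.linalg.solve(K,[u,v,1]); return (o+d*(z-o[2])/d[2])[:2]
def proj(n,X):
    c=get_calibration(n);p=np.array(c["K"])@(np.array(c["R"])@np.array(X,float)+np.array(c["t"]));return p[:2]/p[2]
def blobs(im,lo,hi,amin=15):
    h=cv2.cvtColor(im,cv2.COLOR_RGB2HSV);m=cv2.inRange(h,lo,hi)
    n,l,s,c=cv2.connectedComponentsWithStats(m);return [(s[i].tolist(),c[i].round(1).tolist()) for i in range(1,n) if s[i][4]>=amin]
E
python3 - <<'E'
from h import *
t=cv2.imread("pics/top0.png")[:,:,::-1].copy(); s=cv2.imread("pics/scene0.png")[:,:,::-1].copy()
for b in blobs(t,(3,120,60),(16,255,255)):
    if 200<b[1][0]<420 and 120<b[1][1]<300: print("top",b,ray("top",*b[1],80).round(1),ray("top",*b[1],137).round(1))
for b in blobs(s,(3,120,60),(16,255,255)):
    if 200<b[1][0]<430 and 130<b[1][1]<300: print("scene",b)
a=cv2.resize(t[140:290,220:420],None,fx=4,fy=4,interpolation=cv2.INTER_CUBIC)
b=cv2.resize(s[130:255,230:430],None,fx=4,fy=4,interpolation=cv2.INTER_CUBIC)
cv2.imwrite("pics/ct.png",a[:,:,::-1]);cv2.imwrite("pics/cs.png",b[:,:,::-1])
E
```

```text
top ([264, 156, 11, 13, 114], [268.9, 162.3]) [641.5 107.8] [634.3 102.8]
top ([287, 169, 11, 12, 105], [292.2, 174.7]) [598.9  32.8] [593.3  30.7]
top ([359, 169, 12, 11, 105], [364.8, 174.0]) [ 595.  -204.6] [ 589.6 -197.3]
top ([239, 171, 14, 12, 130], [245.9, 176.5]) [596.9 183.5] [591.4 175.6]
top ([288, 196, 12, 11, 105], [293.2, 201.0]) [513.   31.6] [510.8  29.6]
top ([241, 198, 13, 12, 117], [247.3, 203.2]) [509.8 180.5] [507.8 172.8]
top ([356, 210, 12, 10, 100], [361.5, 214.7]) [ 462.4 -189.3] [ 462.2 -182.7]
scene ([267, 164, 15, 31, 310], [274.3, 180.1])
scene ([340, 171, 16, 47, 587], [347.2, 194.3])
scene ([393, 174, 17, 47, 610], [400.7, 197.1])
scene ([216, 203, 17, 16, 183], [224.7, 211.3])
scene ([254, 203, 16, 27, 340], [261.6, 215.7])
scene ([366, 206, 17, 26, 327], [373.6, 218.6])
```

View pics/ct.png

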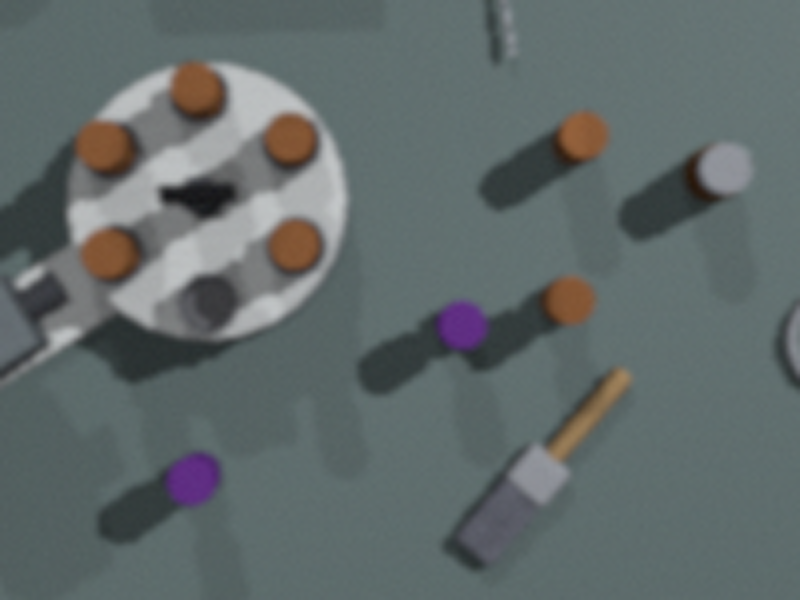

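View pics/cs.png

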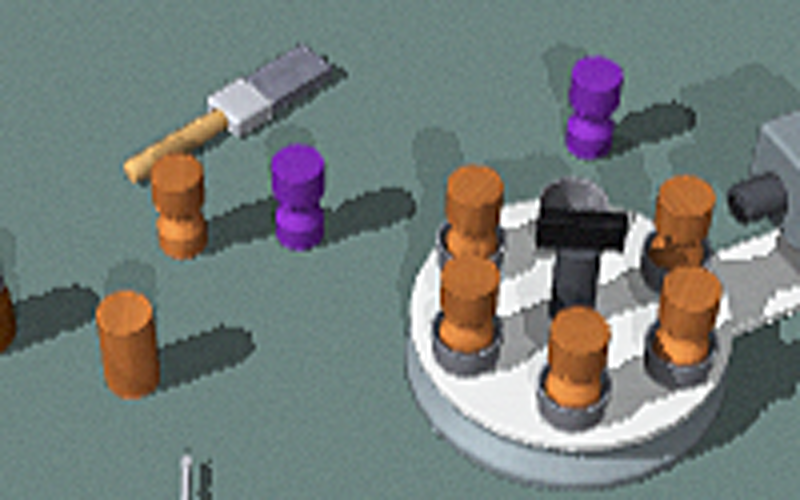

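The crops confirm it. The shaker is the orange waisted goblet, scene crop (180,205), top crop (568,300). The plain cylinder, blank, is at (128,345) in the scene crop, and both purple ones are look-alikes. The empty pocket is at top crop (210,300).

```bash
python3 - <<'E'
from h import *
from scipy.optimize import least_squares as LS
D=[(268.9,162.3),(292.2,174.7),(293.2,201.0),(247.3,203.2),(245.9,176.5)]
P=np.array([ray("top",*d,122) for d in D])
# handle +x dir angle a; empty at -x (a+180). order in D: clockwise from ...
c0=P.mean(0)+[8,0]
def mod(p):
    # world angles: pocket k clockwise from empty: a+180-60k
    return [p[:2]+85*np.array([np.cos(p[2]+np.pi-k*np.pi/3),np.sin(p[2]+np.pi-k*np.pi/3)]) for k in range(6)]
# D[0] far(+x)=pocket3, D[1] right far=4, D[2] right near=5, D[3]=1,D[4]=2
ks=[3,4,5,1,2]
f=lambda p:(np.array(mod(p))[ks]-P).ravel()
r=LS(f,[550,100,0.]);print("wheel",r.x.round(3),"res",r.fun.round(1),"pocket0",mod(r.x)[0].round(1))
p=r.x
X=np.array(mod(p))
print("all",X.round(0).tolist())
# scene check: pocket tops vs. scene columns
s=cv2.imread("pics/scene0.png")[:,:,::-1].copy()
for k in(3,): print("scene proj done3 mid",proj("scene",[*X[k],97]).round(1))
print("pocket floor in top, rim", proj("top",[*X[0],82]))
sh=ray("top",361.5,214.7,65);print("shaker top",sh.round(1),"scene proj z0,z40,z80",[proj("scene",[*sh,z]).round(1).tolist() for z in(0,40,80)])
t=cv2.imread("pics/top0.png")[:,:,::-1].copy()
for b in blobs(t,(125,80,40),(150,255,255)): print("purple",b[1],ray("top",*b[1],65).round(1))
for n,im in(("top",t),("scene",s)):
  for b in blobs(im,(3,100,30),(18,255,255)):
    u,v=b[1]
    if n=="scene" and 200<u<420 and 150<v<250: print(n,b)
E
```

```text
wheel [5.51706e+02 1.03321e+02 1.70000e-02] res [ 0.5  0.6  0.6 -0.8 -0.9 -1.1 -0.3  1.4  0.1 -0. ] pocket0 [466.7 101.9]
all [[467.0, 102.0], [508.0, 176.0], [593.0, 178.0], [637.0, 105.0], [595.0, 30.0], [510.0, 29.0]]
scene proj done3 mid [372.9 220.8]
pocket floor in top, rim [271.80824653 215.83082438]
shaker top [ 462.4 -191. ] scene proj z0,z40,z80 [[275.5, 190.3], [274.6, 181.4], [273.7, 172.1]]
purple [335.1, 221.2] [ 443.5 -103.6]
purple [267.7, 259.4] [325.6 119.7]
scene ([261, 157, 26, 38, 432], [274.3, 176.3])
scene ([340, 171, 16, 47, 595], [347.2, 194.3])
scene ([392, 174, 19, 47, 622], [400.6, 197.2])
scene ([216, 202, 18, 17, 200], [225.2, 211.1])
scene ([254, 203, 16, 27, 344], [261.6, 215.7])
scene ([366, 206, 17, 26, 338], [373.7, 218.8])
```

```bash
python3 -c "
import rig;print([n for n in dir(rig) if not n.startswith('_')],getattr(rig,'grip_depth',None))"
python3 -m creep '[{"rz":-0.16},{"rz":-0.16},{"rz":-0.16},{"rz":-0.16},{"rz":-0.16},{"rz":-0.16},{"rz":-0.16},{"rz":-0.16},{"x":40.8,"y":28.4},{"x":40.8,"y":28.4},{"x":40.8,"y":28.4},{"x":40.8,"y":28.4},{"x":40.8,"y":28.4},{"x":40.8,"y":28.4},{"x":40.8,"y":28.4},{"x":40.8,"y":28.4},{"x":40.8,"y":28.4},{"x":40.8,"y":28.4}]'
```

```text
['MotionError', 'get_calibration', 'grab_frame', 'grip_depth', 'sense', 'sign_off'] 18.700000000000003schema error: expected keys x, y, z, rx, ry, rz, hand
```

```bash

python3 -m creep '[{"x":0,"y":0,"z":0,"rx":0,"ry":0,"rz":-0.16,"hand":85},{"x":0,"y":0,"z":0,"rx":0,"ry":0,"rz":-0.16,"hand":85},{"x":0,"y":0,"z":0,"rx":0,"ry":0,"rz":-0.16,"hand":85},{"x":0,"y":0,"z":0,"rx":0,"ry":0,"rz":-0.16,"hand":85},{"x":0,"y":0,"z":0,"rx":0,"ry":0,"rz":-0.16,"hand":85},{"x":0,"y":0,"z":0,"rx":0,"ry":0,"rz":-0.16,"hand":85},{"x":0,"y":0,"z":0,"rx":0,"ry":0,"rz":-0.16,"hand":85},{"x":0,"y":0,"z":0,"rx":0,"ry":0,"rz":-0.16,"hand":85},{"x":40.8,"y":28.4,"z":0,"rx":0,"ry":0,"rz":0,"hand":64},{"x":40.8,"y":28.4,"z":0,"rx":0,"ry":0,"rz":0,"hand":64},{"x":40.8,"y":28.4,"z":0,"rx":0,"ry":0,"rz":0,"hand":64},{"x":40.8,"y":28.4,"z":0,"rx":0,"ry":0,"rz":0,"hand":64},{"x":40.8,"y":28.4,"z":0,"rx":0,"ry":0,"rz":0,"hand":64},{"x":40.8,"y":28.4,"z":0,"rx":0,"ry":0,"rz":0,"hand":64},{"x":40.8,"y":28.4,"z":0,"rx":0,"ry":0,"rz":0,"hand":64},{"x":40.8,"y":28.4,"z":0,"rx":0,"ry":0,"rz":0,"hand":64},{"x":40.8,"y":28.4,"z":0,"rx":0,"ry":0,"rz":0,"hand":64},{"x":40.8,"y":28.4,"z":0,"rx":0,"ry":0,"rz":0,"hand":64},{"x":0,"y":0,"z":0,"rx":0,"ry":0,"rz":0,"hand":64}]'
```

```text
clock: 2.48
eef_pos: [464.3, -188.8, 231.1]
tcp_rot: [3.142, -0.001, 1.574]
contact_force: [-0.6, -0.2, 0.4]
opening: 0.748
grasp_force: 0.0
```

```bash

python3 -m creep '[{"x":-1,"y":-1,"z":40,"rx":0,"ry":0,"rz":0,"hand":64},{"x":-1,"y":-1,"z":40,"rx":0,"ry":0,"rz":0,"hand":64},{"x":0,"y":0,"z":40,"rx":0,"ry":0,"rz":0,"hand":64},{"x":0,"y":0,"z":10,"rx":0,"ry":0,"rz":0,"hand":64},{"x":0,"y":0,"z":0,"rx":0,"ry":0,"rz":0,"hand":64}]'
python3 - <<'E'
from h import *
a=grab_frame("scene");b=grab_frame("top")
a=cv2.resize(a[90:215,200:360],None,fx=4,fy=4,interpolation=cv2.INTER_CUBIC);cv2.imwrite("pics/s1.png",a[:,:,::-1])
E
```

```text
clock: 3.1
eef_pos: [460.7, -193.6, 101.3]
tcp_rot: [-3.141, -0.0, 1.569]
contact_force: [-0.7, -0.2, 0.8]
opening: 0.748
grasp_force: 0.0
```

View pics/s1.png

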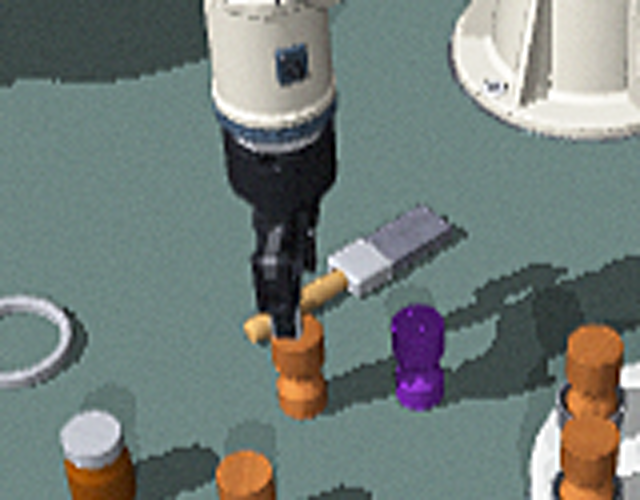

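The fingers straddle the shaker, with the front finger at crop (287,325) and the shaker at (299,365). That is a few mm off to -y, which agrees with the TCP reading. I'll correct it, descend and grip.

```bash

python3 -m creep '[{"x":2.5,"y":1.7,"z":0,"rx":0,"ry":0,"rz":0,"hand":64},{"x":0,"y":0,"z":20,"rx":0,"ry":0,"rz":0,"hand":64},{"x":0,"y":0,"z":20,"rx":0,"ry":0,"rz":0,"hand":64},{"x":0,"y":0,"z":16,"rx":0,"ry":0,"rz":0,"hand":64},{"x":0,"y":0,"z":0,"rx":0,"ry":0,"rz":0,"hand":64},{"x":0,"y":0,"z":0,"rx":0,"ry":0,"rz":0,"hand":36},{"x":0,"y":0,"z":0,"rx":0,"ry":0,"rz":0,"hand":30},{"x":0,"y":0,"z":0,"rx":0,"ry":0,"rz":0,"hand":30},{"x":0,"y":0,"z":0,"rx":0,"ry":0,"rz":0,"hand":30},{"x":0,"y":0,"z":0,"rx":0,"ry":0,"rz":0,"hand":30},{"x":0,"y":0,"z":0,"rx":0,"ry":0,"rz":0,"hand":30}]' 30
```

```text
clock: 4.58
eef_pos: [463.3, -191.0, 46.1]
tcp_rot: [3.14, 0.001, 1.57]
contact_force: [-0.9, 0.5, 6.9]
opening: 0.46
grasp_force: 30.4
```

```bash

python3 -m creep '[{"x":0,"y":0,"z":-20,"rx":0,"ry":0,"rz":0,"hand":30},{"x":0,"y":0,"z":-45,"rx":0,"ry":0,"rz":0,"hand":30},{"x":0,"y":0,"z":-45,"rx":0,"ry":0,"rz":0,"hand":30},{"x":0,"y":0,"z":-45,"rx":0,"ry":0,"rz":0,"hand":30},{"x":20,"y":0,"z":0,"rx":0,"ry":0,"rz":0,"hand":30},{"x":40,"y":0,"z":0,"rx":0,"ry":0,"rz":0,"hand":30},{"x":40,"y":0,"z":0,"rx":0,"ry":0,"rz":0,"hand":30},{"x":40,"y":1,"z":0,"rx":0,"ry":0,"rz":0,"hand":30},{"x":40,"y":1,"z":0,"rx":0,"ry":0,"rz":0,"hand":30},{"x":40,"y":1,"z":0,"rx":0,"ry":0,"rz":0,"hand":30},{"x":40,"y":0,"z":0,"rx":0,"ry":0,"rz":0,"hand":30},{"x":33,"y":0,"z":0,"rx":0,"ry":0,"rz":0,"hand":30},{"x":0,"y":0,"z":0,"rx":0,"ry":0,"rz":0,"hand":30},{"x":0,"y":0,"z":0,"rx":0,"ry":0,"rz":0,"hand":30}]'
python3 - <<'E'
from h import *
for _ in range(3):
    a=grab_frame("scene");print(sense()["eef_pos"].round(1),sense()["contact_force"].round(1))
a=cv2.resize(a[90:250,300:460],None,fx=3.7,fy=3.7,interpolation=cv2.INTER_CUBIC);cv2.imwrite("pics/s2.png",a[:,:,::-1])
E
```

```text
clock: 6.32
eef_pos: [465.1, 102.2, 199.4]
tcp_rot: [-3.14, 0.001, 1.571]
contact_force: [0.4, -0.9, -1.5]
opening: 0.46
grasp_force: 30.6
[465.3 101.8 199.6] [-0.   0.  -1.1]
[465.6 101.6 199.8] [ 0.5  0.  -1.2]
[465.7 101.5 200. ] [ 0.5 -0.1 -0.5]
```

View pics/s2.png

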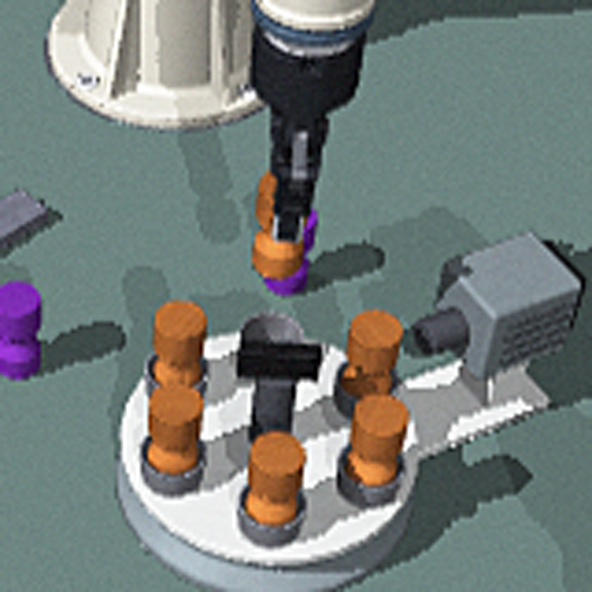

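```bash
python3 - <<'E'
from h import *
a=grab_frame("scene");m=cv2.inRange(cv2.cvtColor(a,cv2.COLOR_RGB2HSV),(3,100,30),(18,255,255))
for r in range(136,170):
    c=np.where(m[r,350:400])[0]+350
    if len(c): print(r,c.min(),c.max(),len(c))
p=sense()["eef_pos"];print(p.round(1))
for z in (154,166,178,188,204,234): print(z,proj("scene",[p[0],p[1],z]).round(1), proj("scene",[p[0]+27,p[1],z]).round(1))
for x,y in((466.7,101.9),): print("pocket rim",proj("scene",[x,y,82]),proj("scene",[x,y,154]))
h=cv2.cvtColor(a,cv2.COLOR_RGB2GRAY)
for r in range(170,186): print(r,h[r,358:392].tolist())
E
```

```text
136 372 372 1
137 371 373 3
138 370 374 5
139 370 374 5
140 370 374 5
141 370 373 4
142 370 373 4
143 369 373 5
144 369 373 5
145 369 373 5
146 369 373 5
147 369 373 5
148 369 373 5
149 370 373 4
150 370 382 5
151 371 373 3
152 370 372 3
153 369 372 4
154 369 373 5
155 369 381 9
156 369 381 13
157 368 381 14
158 368 381 14
159 368 381 14
160 368 380 13
161 369 380 12
162 369 380 12
163 370 379 10
164 371 377 7
[465.8 101.5 200.1]
154 [374.4 161.1] [374.2 167.8]
166 [374.7 158. ] [374.6 164.8]
178 [375.1 154.9] [375.  161.6]
188 [375.4 152.3] [375.3 159. ]
204 [375.9 148. ] [375.8 154.7]
234 [376.9 139.7] [376.9 146.4]
pocket rim [372.33688145 179.08679747] [374.48370595 161.35503835]
170 [112, 106, 111, 108, 113, 107, 111, 110, 111, 116, 111, 110, 106, 122, 130, 130, 133, 131, 101, 110, 100, 118, 121, 121, 114, 110, 106, 118, 115, 115, 105, 107, 111, 130]
171 [108, 110, 107, 110, 111, 110, 113, 114, 108, 113, 109, 113, 114, 109, 124, 128, 125, 130, 127, 134, 131, 115, 109, 113, 112, 109, 109, 109, 109, 105, 109, 111, 109, 129]
172 [112, 115, 107, 108, 108, 109, 107, 110, 114, 112, 10
[... 1555 characters left out ...]
8, 126, 113, 132, 131, 115, 108, 145, 143, 128, 124, 125, 110, 109, 114, 105, 106, 113]
182 [233, 232, 230, 229, 231, 242, 191, 3, 18, 34, 26, 16, 33, 29, 61, 54, 90, 66, 78, 69, 71, 107, 97, 110, 151, 153, 136, 128, 101, 131, 110, 107, 100, 104]
183 [227, 225, 226, 227, 232, 250, 178, 1, 19, 23, 25, 30, 15, 23, 15, 25, 18, 10, 17, 15, 12, 19, 18, 18, 12, 41, 34, 34, 63, 185, 106, 172, 139, 101]
184 [230, 230, 233, 238, 209, 231, 92, 21, 29, 27, 27, 36, 26, 26, 24, 23, 24, 27, 25, 24, 23, 25, 10, 19, 21, 14, 19, 17, 0, 175, 106, 254, 225, 160]
185 [245, 248, 237, 252, 100, 125, 17, 33, 33, 41, 39, 37, 37, 28, 29, 20, 23, 24, 30, 24, 27, 26, 34, 30, 26, 36, 26, 26, 0, 173, 153, 239, 233, 236]
```

```bash
python3 - <<'E'
from h import *
from scipy.optimize import least_squares as LS
c=np.array([551.7,103.3]);a=.017
X=[c+85*np.array([np.cos(a+np.pi-k*np.pi/3),np.sin(a+np.pi-k*np.pi/3)]) for k in range(6)]
th=np.linspace(0,2*np.pi,120)
def ring(n,x,r,z): return np.array([proj(n,[x[0]+r*np.cos(t),x[1]+r*np.sin(t),z]) for t in th])
for k,m in((3,"366-382,206-231"),(4,"?"),):
    q=ring("scene",X[k],20,137);print(k,"top disc",q.min(0).round(1),q.max(0).round(1),m)
q=ring("scene",X[0],25.5,82);print("rim out",q.min(0).round(1),q.max(0).round(1))
q=ring("scene",X[0],23,82);print("rim in",q.min(0).round(1),q.max(0).round(1))
q=ring("scene",c,118,0);print("housing base",q.min(0).round(1),q.max(0).round(1))
q=ring("scene",c,115,54);print("wheel top",q.min(0).round(1),q.max(0).round(1))
q=ring("top",c,115,54);print("T wheel top",q.min(0).round(1),q.max(0).round(1))
t=cv2.imread("pics/top0.png")[:,:,::-1]
h=cv2.cvtColor(t,cv2.COLOR_RGB2HSV);m=((h[:,:,1]<50)&(h[:,:,2]>140)).astype(np.uint8);
m[:, :225]=0;m[:,320:]=0
m[:140]=0;m[240:]=0
ys,xs=np.where(m);print("T white", xs.min(),xs.max(),ys.min(),ys.max())
g=cv2.cvtColor(t,cv2.COLOR_RGB2GRAY);print(g[203:228,272].tolist());print(g[215,258:288].tolist())
q=ring("top",X[0],23,82);print("T rim in",q.min(0).round(1),q.max(0).round(1))
s=cv2.cvtColor(grab_frame("scene"),cv2.COLOR_RGB2GRAY);print("col",s[200:256,350].tolist())
E
```

```text
3 top disc [366.5 205.4] [381.9 217.1] 366-382,206-231
4 top disc [339.1 192. ] [354.1 203.2] ?
rim out [363.6 172.9] [381.  185.4]
rim in [364.5 173.5] [380.2 184.8]
housing base [329.9 189.7] [410.5 252.1]
wheel top [331.3 178.3] [412.1 239.6]
T wheel top [236.7 155.7] [306.3 225. ]
T white 225 306 156 229
[170, 172, 170, 170, 159, 118, 72, 56, 58, 58, 58, 60, 60, 58, 58, 59, 64, 73, 75, 79, 96, 96, 71, 50, 47]
[162, 147, 138, 133, 125, 116, 101, 90, 88, 89, 77, 65, 58, 60, 60, 59, 60, 60, 59, 57, 62, 80, 98, 115, 137, 161, 177, 185, 191, 192]
T rim in [264.7 208.7] [278.9 223. ]
col [134, 116, 120, 103, 68, 76, 74, 76, 65, 74, 67, 63, 91, 91, 115, 120, 96, 91, 167, 71, 81, 70, 60, 155, 255, 244, 240, 240, 238, 239, 238, 236, 237, 241, 247, 212, 135, 156, 184, 191, 188, 189, 195, 197, 174, 142, 118, 101, 125, 128, 130, 130, 124, 123, 127, 128]
```

The shaker is held upright above the pocket, foot centre column 374.5 against 374.5 predicted. The wheel estimate agrees in both views, so I'll lower it.

```bash

python3 -m creep '[{"x":0.4,"y":1,"z":20,"rx":0,"ry":0,"rz":0,"hand":30},{"x":0,"y":0,"z":25,"rx":0,"ry":0,"rz":0,"hand":30},{"x":0,"y":0,"z":15,"rx":0,"ry":0,"rz":0,"hand":30},{"x":0,"y":0,"z":10,"rx":0,"ry":0,"rz":0,"hand":30},{"x":0,"y":0,"z":6,"rx":0,"ry":0,"rz":0,"hand":30},{"x":0,"y":0,"z":4,"rx":0,"ry":0,"rz":0,"hand":30},{"x":0,"y":0,"z":0,"rx":0,"ry":0,"rz":0,"hand":30},{"x":0,"y":0,"z":0,"rx":0,"ry":0,"rz":0,"hand":30}]'
```

```text
clock: 7.58
eef_pos: [467.3, 102.8, 120.6]
tcp_rot: [3.141, -0.0, 1.57]
contact_force: [-0.5, 0.1, -1.1]
opening: 0.454
grasp_force: 30.6
```

```bash

python3 -m creep '[{"x":0,"y":0,"z":4,"rx":0,"ry":0,"rz":0,"hand":30},{"x":0,"y":0,"z":4,"rx":0,"ry":0,"rz":0,"hand":30},{"x":0,"y":0,"z":3,"rx":0,"ry":0,"rz":0,"hand":30},{"x":0,"y":0,"z":2,"rx":0,"ry":0,"rz":0,"hand":30},{"x":0,"y":0,"z":0,"rx":0,"ry":0,"rz":0,"hand":30},{"x":0,"y":0,"z":0,"rx":0,"ry":0,"rz":0,"hand":30}]'
```

```text
clock: 8.32
eef_pos: [467.2, 102.7, 107.3]
tcp_rot: [3.141, -0.0, 1.57]
contact_force: [2.1, -0.2, -1.8]
opening: 0.462
grasp_force: 30.6
```

```bash

python3 -m creep '[{"x":0,"y":0,"z":1.5,"rx":0,"ry":0,"rz":0,"hand":30},{"x":0,"y":0,"z":1.5,"rx":0,"ry":0,"rz":0,"hand":30},{"x":0,"y":0,"z":1,"rx":0,"ry":0,"rz":0,"hand":30},{"x":0,"y":0,"z":0,"rx":0,"ry":0,"rz":0,"hand":30},{"x":0,"y":0,"z":0,"rx":0,"ry":0,"rz":0,"hand":30}]'
```

```text
clock: 8.95
eef_pos: [467.3, 102.7, 103.4]
tcp_rot: [3.141, -0.0, 1.57]
contact_force: [3.6, -0.3, -1.6]
opening: 0.459
grasp_force: 30.7
```

```bash

python3 -m creep '[{"x":0,"y":1,"z":0,"rx":0,"ry":0,"rz":0,"hand":30},{"x":0,"y":0,"z":0.7,"rx":0,"ry":0,"rz":0,"hand":30},{"x":0,"y":0,"z":0.7,"rx":0,"ry":0,"rz":0,"hand":30},{"x":0,"y":0,"z":0,"rx":0,"ry":0,"rz":0,"hand":30},{"x":0,"y":0,"z":0,"rx":0,"ry":0,"rz":0,"hand":30}]'
```

```text
clock: 9.57
eef_pos: [467.8, 102.7, 103.0]
tcp_rot: [-3.141, -0.0, 1.57]
contact_force: [-3.6, -0.2, 19.4]
opening: 0.457
grasp_force: 32.2
```

```bash

python3 -m creep '[{"x":0,"y":-0.5,"z":-0.6,"rx":0,"ry":0,"rz":0,"hand":30},{"x":0,"y":0,"z":0,"rx":0,"ry":0,"rz":0,"hand":46},{"x":0,"y":0,"z":0,"rx":0,"ry":0,"rz":0,"hand":62},{"x":0,"y":0,"z":0,"rx":0,"ry":0,"rz":0,"hand":62},{"x":0,"y":0,"z":0,"rx":0,"ry":0,"rz":0,"hand":62},{"x":0,"y":0,"z":0,"rx":0,"ry":0,"rz":0,"hand":62},{"x":0,"y":0,"z":-15,"rx":0,"ry":0,"rz":0,"hand":62},{"x":0,"y":0,"z":-35,"rx":0,"ry":0,"rz":0,"hand":62},{"x":0,"y":0,"z":-50,"rx":0,"ry":0,"rz":0,"hand":62},{"x":0,"y":0,"z":-20,"rx":0,"ry":0,"rz":0,"hand":62},{"x":0,"y":0,"z":0,"rx":0,"ry":0,"rz":0,"hand":62}]'
python3 - <<'E'
from h import *
a=grab_frame("scene")
a=cv2.resize(a[90:250,300:460],None,fx=3.7,fy=3.7,interpolation=cv2.INTER_CUBIC);cv2.imwrite("pics/s3.png",a[:,:,::-1])
print(sense()["eef_pos"])
E
```

```text
clock: 10.95
eef_pos: [468.6, 102.9, 224.9]
tcp_rot: [3.137, -0.001, 1.57]
contact_force: [1.0, -0.6, -1.2]
opening: 0.727
grasp_force: 0.0
[467.7776974  102.73747177 223.4239753 ]
```

View pics/s3.png

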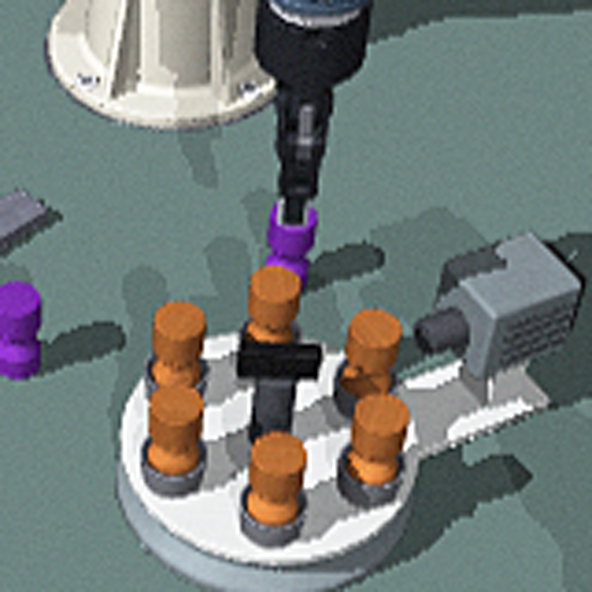

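The shaker stands upright and down in the pocket, crop (273,300), its top level with its neighbours. Next is the handle bar.

```bash

python3 -m creep '[{"x":0,"y":28,"z":0,"rx":0,"ry":0,"rz":-0.017,"hand":42},{"x":0.6,"y":36,"z":0,"rx":0,"ry":0,"rz":0,"hand":42},{"x":0,"y":20,"z":0,"rx":0,"ry":0,"rz":0,"hand":42},{"x":0,"y":0,"z":0,"rx":0,"ry":0,"rz":0,"hand":42},{"x":0,"y":0,"z":30,"rx":0,"ry":0,"rz":0,"hand":42},{"x":0,"y":0,"z":30,"rx":0,"ry":0,"rz":0,"hand":42},{"x":0,"y":0,"z":20,"rx":0,"ry":0,"rz":0,"hand":42},{"x":0,"y":0,"z":11,"rx":0,"ry":0,"rz":0,"hand":42},{"x":0,"y":0,"z":0,"rx":0,"ry":0,"rz":0,"hand":42},{"x":0,"y":0,"z":0,"rx":0,"ry":0,"rz":0,"hand":42}]'
```

```text
clock: 12.25
eef_pos: [551.7, 104.2, 132.2]
tcp_rot: [3.141, -0.0, 1.587]
contact_force: [0.4, 0.4, 0.4]
opening: 0.495
grasp_force: 0.0
```

```bash

python3 -m creep '[{"x":-0.8,"y":0,"z":0,"rx":0,"ry":0,"rz":0,"hand":24},{"x":0,"y":0,"z":0,"rx":0,"ry":0,"rz":0,"hand":10},{"x":0,"y":0,"z":0,"rx":0,"ry":0,"rz":0,"hand":8},{"x":0,"y":0,"z":0,"rx":0,"ry":0,"rz":0,"hand":8},{"x":0,"y":0,"z":0,"rx":0,"ry":0,"rz":0,"hand":8},{"x":0,"y":0,"z":0,"rx":0,"ry":0,"rz":0,"hand":8}]' 30
```

```text
clock: 13.0
eef_pos: [554.3, 103.4, 132.8]
tcp_rot: [3.136, -0.0, 1.587]
contact_force: [8.4, -0.9, -1.1]
opening: 0.155
grasp_force: 34.0
```

```bash

python3 -m creep '[{"x":0,"y":2,"z":0,"rx":0,"ry":0,"rz":0,"hand":8},{"x":0,"y":0,"z":0,"rx":0,"ry":0,"rz":0,"hand":8},{"x":0,"y":0,"z":0,"rx":0,"ry":0,"rz":0.05,"hand":8},{"x":0,"y":0,"z":0,"rx":0,"ry":0,"rz":0.1,"hand":8},{"x":0,"y":0,"z":0,"rx":0,"ry":0,"rz":0.1,"hand":8},{"x":0,"y":0,"z":0,"rx":0,"ry":0,"rz":0,"hand":8},{"x":0,"y":0,"z":0,"rx":0,"ry":0,"rz":0,"hand":8}]'
```

```text
clock: 13.88
eef_pos: [554.6, 103.4, 132.7]
tcp_rot: [3.139, -0.001, 1.337]
contact_force: [1.7, -0.1, 5.7]
opening: 0.154
grasp_force: 34.9
```

```bash

python3 -m creep '[{"x":0,"y":0,"z":0,"rx":0,"ry":0,"rz":0.1,"hand":8},{"x":0,"y":0,"z":0,"rx":0,"ry":0,"rz":0.1,"hand":8},{"x":0,"y":0,"z":0,"rx":0,"ry":0,"rz":0.1,"hand":8},{"x":0,"y":0,"z":0,"rx":0,"ry":0,"rz":0.1,"hand":8},{"x":0,"y":0,"z":0,"rx":0,"ry":0,"rz":0.1,"hand":8},{"x":0,"y":0,"z":0,"rx":0,"ry":0,"rz":0.1,"hand":8},{"x":0,"y":0,"z":0,"rx":0,"ry":0,"rz":0.1,"hand":8},{"x":0,"y":0,"z":0,"rx":0,"ry":0,"rz":0.06,"hand":8},{"x":0,"y":0,"z":0,"rx":0,"ry":0,"rz":0.037,"hand":8},{"x":0,"y":0,"z":0,"rx":0,"ry":0,"rz":0,"hand":8},{"x":0,"y":0,"z":0,"rx":0,"ry":0,"rz":0,"hand":8},{"x":0,"y":0,"z":0,"rx":0,"ry":0,"rz":0,"hand":8}]'
```

```text
clock: 15.38
eef_pos: [555.4, 102.8, 132.7]
tcp_rot: [3.139, -0.003, 0.54]
contact_force: [5.4, -3.8, 3.0]
opening: 0.156
grasp_force: 34.5
```

```bash

python3 -m creep '[{"x":0,"y":0,"z":0,"rx":0,"ry":0,"rz":0,"hand":20},{"x":0,"y":0,"z":0,"rx":0,"ry":0,"rz":0,"hand":36},{"x":0,"y":0,"z":0,"rx":0,"ry":0,"rz":0,"hand":36},{"x":0,"y":0,"z":0,"rx":0,"ry":0,"rz":0,"hand":36},{"x":0,"y":0,"z":0,"rx":0,"ry":0,"rz":0,"hand":36},{"x":0,"y":0,"z":-20,"rx":0,"ry":0,"rz":0,"hand":36},{"x":0,"y":0,"z":-40,"rx":0,"ry":0,"rz":0,"hand":36},{"x":0,"y":0,"z":-50,"rx":0,"ry":0,"rz":0,"hand":36},{"x":0,"y":0,"z":-20,"rx":0,"ry":0,"rz":0,"hand":36},{"x":-50,"y":0,"z":0,"rx":0,"ry":0,"rz":0,"hand":36},{"x":-50,"y":0,"z":0,"rx":0,"ry":0,"rz":0,"hand":36},{"x":-50,"y":0,"z":0,"rx":0,"ry":0,"rz":0,"hand":36},{"x":-40,"y":0,"z":0,"rx":0,"ry":0,"rz":0,"hand":36},{"x":0,"y":0,"z":0,"rx":0,"ry":0,"rz":0,"hand":36},{"x":0,"y":0,"z":0,"rx":0,"ry":0,"rz":0,"hand":36}]'
python3 - <<'E'
from h import *
a=grab_frame("scene");t=grab_frame("top")
a=cv2.resize(a[130:255,230:460],None,fx=3.4,fy=3.4,interpolation=cv2.INTER_CUBIC);cv2.imwrite("pics/s4.png",a[:,:,::-1])
for b in blobs(t,(3,120,60),(16,255,255)):
    if 200<b[1][0]<420 and 120<b[1][1]<300: print("top",b[1],ray("top",*b[1],122).round(1))
E
```

```text
clock: 17.25
eef_pos: [391.3, 5.8, 261.9]
tcp_rot: [3.141, -0.001, 0.539]
contact_force: [0.2, -0.1, 0.3]
opening: 0.424
grasp_force: 0.0
top [268.8, 162.1] [636.8 104.4]
top [292.1, 174.7] [594.8  31.6]
top [364.8, 173.9] [ 591.4 -199.3]
top [246.0, 176.4] [593.2 177.4]
top [293.4, 201.1] [511.   29.5]
top [246.9, 203.4] [507.7 176.1]
top [271.1, 215.3] [468.2 100.8]
```

View pics/s4.png

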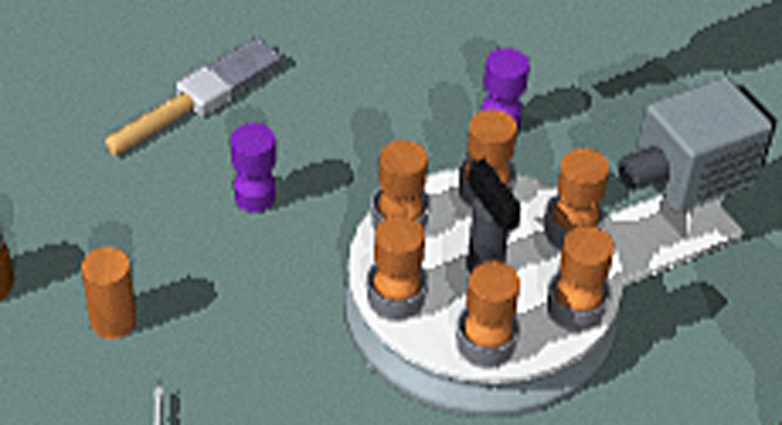

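All six shakers sit upright in their cups. The handle, crop (495,195), has turned 60° clockwise, and the new shaker, crop (583,190), faces the barrel. The bystanders in view have not moved.

```bash
python3 -c "
from rig import *
print(sign_off())"
```

```text
the job is handed in; nothing more can be done
None
```

The shaker is upright in the empty pocket and released, and the carousel is turned one click clockwise so the shaker faces the marking head; I handed the job in at about 17 s with the arm clear, and the sign-off returned no verdict.

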